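# Slide the amplifier board home in its chassis

## Robot

A 6-joint arm with a two-finger parallel gripper is mounted at the origin on the work surface. World frame = base frame: x ahead of the robot, y to its left, z up, the work surface at z = 0. Lengths are in mm, angles in rad, forces in N, time in s.
With the tool pointing down it reaches from about 350 to 975 mm from the base axis. Payload 7.1 kg.
Tool frame: the origin (TCP) lies at the very end of the fingers, on their centre line; the grasp point (between the pads) lies 19 mm behind it; z points along the fingers, y is the line along which they close (so a half turn about z gives the same grasp; the last joint's range is limited). The gripper opens to 88 mm and grips with 3 to 60 N. Pads are 20 mm wide; open, the fingers measure 115 mm over their backs; the gripper's body (75 mm by 178 mm) begins 61 mm behind the grasp point.
Start: joints at [-1.165, 0.423, 1.63, -0, 1.089, -0.019], TCP at [257.602, -569.426, 222.675] pointing down, gripper open.
Joint ranges: [-3, 3], [-0.9, 2.11], [0.09, 2.58], [-1.31, 4.45], [0.11, 2.69], [-2.54, 2.54]. Speed limits (rad/s): [2.39, 2.39, 3.01, 3.14, 3.14, 3.14].

## Interface

Orientations are given as a rotation vector (axis times angle).
In Python, from workcell import get_obs, get_image, job, models gives the robot as it stands.
- The arm moves only by the tool jog_arm, never from a script. Its argument "increments" is one flat list of numbers, 7 for each row, row after row: the turn, a rotation vector about the tool's x, y, z in degrees, then the shift along the tool's x, y, z in mm, then the opening in per cent of the stroke, from 0 (shut) to 100 (fully open). A call has 1 to 12 rows; each row shifts and turns the commanded pose from where the row before left it, along the tool's axes as they then stand; what a row does not reach is not made up. A row lasts 1/8 s, in which the tool goes at most 62.5 mm and 10.7 degrees, less where a joint would pass 70% of its speed; a pose out of reach is approached as far as the arm can. A call is refused whole if a number of a shift passes 62.5 or a number of a turn 10.7, either way. A call with a gripper value outside its range is refused whole. The fingers move at their own pace and stop on an object; the grip force is fixed at half the most. Time passes only in rows, so rows that do not move let the fingers close. It gives the time, the measured TCP pose, the force, the opening and the grip force at its end, in the units of the state.
- get_obs(): the state, without advancing time (a new reading comes with each control period).
- get_image(name): name is "side" or "top"; returns a dict with "pixels" (400x640x3 uint8, blue, green, red), "depth" (400x640 float32, mm along the optical axis (not along the pixel's ray), 0 where there is no reading), "fx", "fy", "cx", "cy" (pixels), "cam_to_world" (4x4, takes a point from camera to world coordinates). Camera axes: x right, y up, looking along -z (the intrinsics and any distortion apply to the point x, -y, -z); pixel columns grow to the right and rows downward; lengths in mm; the calibration is good to about 2 mm. A picture is of the moment at which its call begins.
- job.close_job(): hands the job in; it is judged then, once.
Trained networks look in the newest picture that a camera, given by its name, has taken for a name from the list of things; names that differ only in an ending like _2 or _b are one class to them, and where a whole thing is asked for, a point or a joint stands for the part that bears it (a point fixed in the world has none). Each returns a list of dicts, best first, with "p" (0 to 1); they miss things now and then, are a little off and sometimes report something else, mostly with a low value. They report only what shows in the picture. A call takes as long as a camera call. They do not tell look-alikes from the thing itself.
- models.look_for(target, camera): "centre" ([x, y, z] in mm, in world coordinates, good to about 4 mm: the middle of the surface that is visible of it).
- models.regions_of(target, camera): "region" (400x640 bool, what is visible of it).
The state is a dict: "t": time; "qpos": joint angles; "qvel": joint speeds; "joint_torque": joint torques, N m; "ee_pos": TCP position; "orientation": TCP orientation; "ft_force": force on the tool from outside, world axes, zero at the start; "moment": the same for the moment, N m; "width": finger opening in mm; "grasp_force": force on a finger pad.
Only numpy, scipy, OpenCV 4.12 (cv2) and the standard library are available. Lean on these libraries where they do the work, as an engineer would, in place of code of your own. Each camera call takes 0.05 s, during which the arm holds its last target. There are 200 camera calls.

## Task

Gently push the board module along its rails in the open amplifier chassis, with a fingertip, towards the chassis's rear wall until you feel it drop into the locating notches and it lies flat on the rails. Do not lift it or shove it past the notches; leave everything else on the bench as it is.

Things in the scene. Friction and masses are not known exactly. Their poses are not given: they have to be found in the camera images.
- chassis: Open-topped bare-aluminium amplifier chassis, 300 x 240 x 71 mm, fixed. Origin: centre of its footprint at bench level; +x points to its closed rear wall (the way the module slides), its -x end is open, z up. Module bay: 126 mm wide, centred on chassis y = +54 mm, between the outer wall (71 mm tall) and a 58 mm partition. The rest holds a transformer, capacitors and a steel cover (top at z = 58 mm).
- chassis_notch (a point): Midway between the two tail notches: chassis (-8, +54, +30) mm. A black nylon rail, 22 mm wide, low friction, runs along each side of the bay, flat on top at z = 30 mm, from chassis x = -148 to +147 mm. Each has two through-cut notches 15 mm long: in its outer half centred at x = -8 mm, in its inner half at x = +115 mm.
- module: Loose amplifier module, 0.5 to 0.9 kg: aluminium tray 150 x 124 x 3 mm with a circuit board, heatsink and capacitors on it (37 mm tall in all). Origin: centre of the tray's underside; axes as the chassis's. It rides level at chassis z = 35 mm on four lugs below the tray and starts 60 to 115 mm short of home. Home: chassis (55, 54, 30) mm, with 2.5 mm of play either way in x.
- module_push (a point): Where to push: middle of the outer face of the module's upturned tail flange, facing the chassis's open -x end; at (-75, 0, +20) mm from the module's origin. Flange: 116 mm wide, from 3 to 36 mm above the tray's underside. Chassis z is 55 mm riding, 50 mm home (then chassis x = -20 mm). The bay behind it is empty at rail height.
- module_lip (a point): Middle of the flat lip, 16 mm wide in x and 116 mm long, folded inward at the top of the tail flange; its top face, at (-67, 0, +36) mm from the module's origin. It may be pressed down on if the module hangs in its notches. Chassis z = 71 mm riding, 66 mm home.
- module_nose (a point): Middle of the leading bottom edge of the tray, at (+75, 0, 0) mm from the module's origin; chassis z = 35 mm riding, 30 mm home. Lugs are 10 mm long, 5 mm deep: a pair at module x = -63 mm near the sides, a pair at +60 mm further in, so each pair fits only its own notches. There all four drop in together: the module falls 5 mm by its own weight and the far ends of the notches stop it.
- panel: Bystander, leave alone: the amplifier's front panel, taken off and lying face up on the bench in front of the chassis: dark plate 240 x 70 x 3 mm with three metal knobs (26 mm across, 17 mm tall); origin at its underside.
- spool: Bystander, leave alone: reel of solder standing on its end, 54 mm across and 50 mm tall, on the bench off the chassis's front corner; origin at its underside.
- capacitor: Bystander, leave alone: loose dark electrolytic capacitor, 25 mm across and 42 mm tall, standing on the steel screening cover in the chassis; origin at its underside.
- loose_knob: Bystander, leave alone: loose metal control knob, 32 mm across and 20 mm tall, standing on the same cover; origin at its underside.
- screwdriver: Bystander, leave alone: screwdriver, 190 mm long, lying on the bench along the chassis's +y side; origin at its underside.
- dish: Bystander, leave alone: small steel bowl, 84 mm across and 28 mm tall, on the bench on the chassis's -y side; origin at its underside.
- meter: Bystander, leave alone: hand-held multimeter, 150 x 74 x 42 mm, lying on the bench on the chassis's -y side; origin at its underside.
- pliers: Bystander, leave alone: pliers, about 150 mm long and 13 mm thick, lying on the bench behind the chassis's rear wall; origin at its underside.
There are look-alikes about, which are no part of the job. Leave any pink look-alike of the module alone.

How it is judged (in metres and radians):
On the way, in this order (a step that is already met when the one before it is completed fails the run):
1. the fingers push the module along while it still rides on its rails (between 50 and 10 mm short of home) (contact force between the fingers and module above 0.2 N and x of module_push in the frame of chassis between -0.07 and -0.03 m and z of module_push in the frame of chassis between 0.0525 and 0.06 m), for 0.05 s.
2. the module has dropped into its notches (x of module_push in the frame of chassis between -0.0245 and -0.0155 m and z of module_push in the frame of chassis below 0.0518 m and z of module_nose in the frame of chassis below 0.0318 m), for 0.2 s.
At the end, for the whole second after the job is handed in: The module lies in its notches: within 4.5 mm of home along the rails (chassis x of its push point -20 mm), both its ends down on the rails to 2 mm, level with the chassis to 0.02 rad, at rest; nothing else disturbed (all of step 2 and z of module_push in the frame of chassis above 0.048 m and z of module_nose in the frame of chassis above 0.028 m and angle between the z axis of module and the z axis of chassis, either way round below 0.02 rad and linear speed of module below 0.01 m/s and angular speed of module below 0.05 rad/s); the robot touches nothing.
It fails at once if the module is lifted off its rails (either end more than 8 mm above riding height) (z of module_push in the frame of chassis above 0.063 m or z of module_nose in the frame of chassis above 0.043 m).
It fails at once if the module is pushed or pressed with more than 40 N (contact force between the fingers and module above 40 N).
It fails at once if the module is shoved past its notches (more than 8 mm beyond home) (x of module_push in the frame of chassis above -0.012 m).
It fails at once if a bystander is moved by more than 20 mm (distance of any of panel, spool, capacitor, loose_knob, screwdriver, dish, meter, pliers from where it was at the start of the episode above 0.02 m).
It also fails if it takes over 42 s, if anything falls off the work surface, if the arm or the gripper's body presses on something with over 40 N, if the wrist force passes 120 N, or if a joint passes its speed limit or range.

## Working session

There is one attempt and no reset: what is moved stays moved. The work goes in short steps, Python scripts to look and compute and a tool call to move; the robot and the scene stay as the last step left them, time stands still between calls to the robot, and variables do not carry over. Pictures are saved under pics/ and viewed, at most 10 in all, crops included, and the job is handed in when it is done.

Besides the shell and the picture viewer there is one more tool, called after "Emit:" in YAML: its name, and indented under it one key for each argument. jog_arm: Moves the arm, as the interface text tells. Its arguments: {"type":"object","properties":{"increments":{"type":"array"}},"required":["increments"]}

```bash
mkdir -p pics
cat > h.py <<'E'
import numpy as np, cv2
from workcell import get_obs, get_image, job, models
def pts(im):
    d=im["depth"]; v,u=np.mgrid[0:400,0:640]
    x=(u-im["cx"])/im["fx"]*d; y=-(v-im["cy"])/im["fy"]*d
    P=np.stack([x,y,-d,np.ones_like(d)],-1)@np.array(im["cam_to_world"]).T
    return P[...,:3]
E
python3 - <<'E'
from h import *
o=get_obs(); print(o["t"],o["ee_pos"],o["orientation"],o["width"])
for c in ("top","side"):
    im=get_image(c); cv2.imwrite(f"pics/{c}0.png",im["pixels"]); np.savez(f"{c}0.npz",P=pts(im),px=im["pixels"])
    print(c,im["fx"],np.round(im["cam_to_world"],3).tolist(),[k for k in im])
    for n in ("chassis","module","module_lip","module_push","chassis_notch","panel","spool"):
        print(n,[(np.round(r["centre"]).tolist(),round(r["p"],2)) for r in models.look_for(n,c)][:4])
print(get_obs()["t"])
E
```

```text
0.0 [ 257.38195919 -568.95025272  221.91099628] [-3.06956689e+00 -6.61905871e-01  4.32352624e-04] 87.63361615216132
top 399.09324861249763 [[0.028, 0.998, -0.055, 466.887], [-1.0, 0.027, -0.004, 14.642], [-0.002, 0.055, 0.999, 1014.145], [0.0, 0.0, 0.0, 1.0]] ['pixels', 'depth', 'fx', 'fy', 'cx', 'cy', 'cam_to_world']
chassis [([560.0, 70.0, 46.0], 0.95), ([662.0, -140.0, 55.0], 0.58)]
module [([489.0, -36.0, 44.0], 0.96), ([315.0, 329.0, 14.0], 0.74), ([266.0, -240.0, 15.0], 0.65)]
module_lip [([264.0, -240.0, 10.0], 0.9), ([315.0, 328.0, 12.0], 0.87), ([489.0, -38.0, 46.0], 0.72)]
module_push [([317.0, 331.0, 14.0], 0.86), ([263.0, -239.0, 16.0], 0.7), ([490.0, -41.0, 44.0], 0.6)]
chassis_notch [([554.0, 68.0, 48.0], 0.95)]
panel [([569.0, -233.0, 4.0], 0.66), ([489.0, -41.0, 42.0], 0.58)]
spool [([653.0, -139.0, 53.0], 0.62)]
side 435.1534196310681 [[-0.733, 0.327, -0.597, -91.741], [-0.68, -0.363, 0.636, 697.414], [-0.009, 0.872, 0.489, 580.519], [0.0, 0.0, 0.0, 1.0]] ['pixels', 'depth', 'fx', 'fy', 'cx', 'cy', 'cam_to_world']
chassis [([508.0, 94.0, 50.0], 0.79)]
module [([308.0, 344.0, 18.0], 0.88), ([266.0, -224.0, 22.0], 0.74), ([498.0, -26.0, 52.0], 0.57)]
module_lip [([308.0, 342.0, 17.0], 0.94), ([498.0, -25.0, 54.0], 0.84), ([261.0, -232.0, 16.0], 0.57), ([649.0, -134.0, 46.0], 0.19)]
module_push [([315.0, 341.0, 14.0], 0.96), ([267.0, -228.0, 18.0], 0.94), ([495.0, -28.0, 52.0], 0.77)]
chassis_notch [([520.0, 97.0, 50.0], 0.96), ([754.0, -15.0, 21.0], 0.42)]
panel [([550.0, -234.0, -0.0], 0.62)]
spool [([649.0, -137.0, 54.0], 0.75)]
0.8
```

View pics/top0.png

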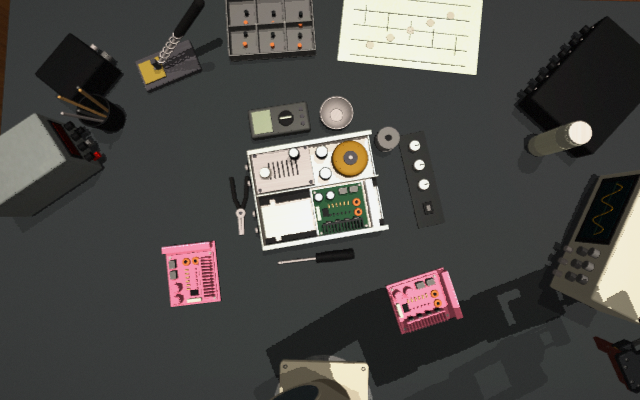

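View pics/side0.png

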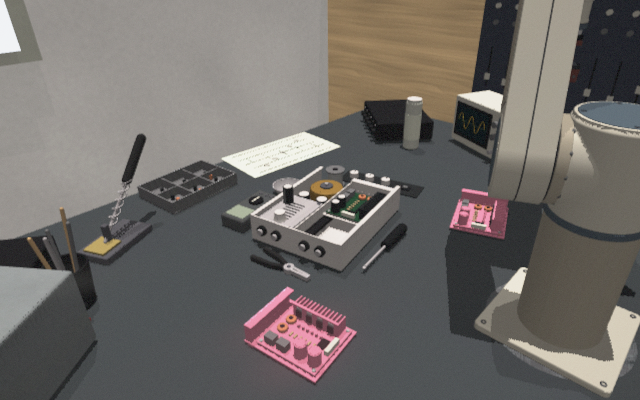

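The top view shows the chassis around (315,190) with its open end to the right (world −y). The green module is at (340,208) and the bay is on the lower side. The pink look-alikes at (190,275) and (420,300) are well clear.

Run:
```python
from h import *
d=np.load("top0.npz");P=d["P"];px=d["px"]
R=models.regions_of("chassis","top")[0]; print(R["p"],R["region"].sum())
m=np.zeros((400,640),bool); m[125:255,240:392]=1
Z=P[...,2]; sel=m&(Z>63)&(Z<80)
Q=P[sel][:,:2].astype(np.float32)
print(len(Q), np.histogram(P[m][:,2],bins=np.arange(-5,100,5)))
rect=cv2.minAreaRect(Q);print(rect)
np.save("sel.npy",sel)
c=cv2.resize(px[120:260,235:400],None,fx=4.5,fy=4.2,interpolation=cv2.INTER_CUBIC)
zz=np.clip(Z[120:260,235:400]*2.5,0,255).astype(np.uint8)
z2=cv2.applyColorMap(cv2.resize(zz,None,fx=2.4,fy=2.1,interpolation=cv2.INTER_NEAREST),cv2.COLORMAP_JET)
p2=cv2.resize(px[120:260,235:400],(z2.shape[1],z2.shape[0]),interpolation=cv2.INTER_CUBIC)
cv2.imwrite("pics/a.png",np.hstack([p2,z2]))
```

```text
0.57 9522
2130 (array([1583, 3943, 1585, 1696,  268,  183,  409,  958,  628,  984, 1636,
       1072, 1730,  797,  274, 1656,  139,   34,    3,    6]), array([-5,  0,  5, 10, 15, 20, 25, 30, 35, 40, 45, 50, 55, 60, 65, 70, 75,
       80, 85, 90, 95]))
((527.5482788085938, 28.297653198242188), (240.39064025878906, 300.2308044433594), 11.239209175109863)
```

View pics/a.png

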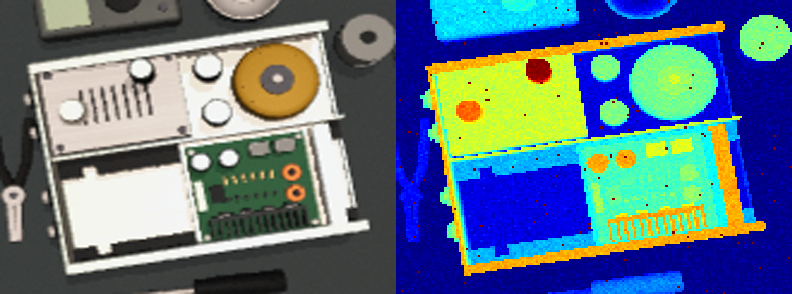

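```bash
cat >> h.py <<'E'
a=np.radians(11.24); O=np.array([527.5,28.3,0]); Rc=np.array([[-np.sin(a),-np.cos(a),0],[np.cos(a),-np.sin(a),0],[0,0,1]])
toc=lambda P:(P-O)@Rc
tow=lambda p:np.array(p)@Rc.T+O
E
python3 - <<'E'
from h import *
for c in("top","side"):
    C=toc(np.load(c+"0.npz")["P"]).reshape(-1,3)
    w=C[(abs(C[:,0])<170)&(abs(C[:,1])<140)]
    for nm,s in (("lip",(w[:,2]>66)&(w[:,2]<78)&(w[:,1]>5)&(w[:,1]<105)&(w[:,0]<-70)),("+ywall",(w[:,2]>66)&(w[:,1]>112)),("-ywall",(w[:,2]>66)&(w[:,1]<-112)),("part",(abs(w[:,1]+12)<6)&(w[:,2]>52)),("rear",(w[:,2]>66)&(w[:,0]>135))):
        Q=w[s]
        if len(Q): print(c,nm,len(Q),np.percentile(Q,[1,10,50,90,99],axis=0).round(1).tolist())
# openings per-column in lip
P=toc(np.load("top0.npz")["P"]).reshape(-1,3)
Q=P[(P[:,2]>66)&(P[:,2]<76)&(P[:,0]<-70)&(P[:,0]>-140)]
for y in range(0,110,15):
    q=Q[abs(Q[:,1]-y)<7]; 
    if len(q): print(y,q[:,0].min().round(1),q[:,0].max().round(1))
o=get_obs()
from scipy.spatial.transform import Rotation as T
print(T.from_rotvec(o["orientation"]).as_matrix().round(3))
print(tow([-170,54,150]), tow([-100,54,55]))
E
```

```text
top lip 354 [[-131.0, 6.6, 67.9], [-129.3, 17.0, 70.0], [-121.5, 64.9, 72.1], [-85.2, 98.0, 74.4], [-71.3, 104.3, 76.2]]
top +ywall 436 [[-147.0, 112.1, 68.5], [-119.7, 112.8, 69.9], [1.1, 115.9, 72.0], [120.3, 119.3, 74.1], [146.4, 120.1, 75.7]]
top -ywall 398 [[-147.1, -120.0, 67.5], [-119.8, -118.9, 69.8], [1.2, -115.9, 71.9], [119.3, -112.8, 74.1], [146.3, -112.1, 76.1]]
top part 271 [[-145.7, -17.9, 52.7], [-103.8, -17.0, 55.7], [40.1, -11.0, 58.7], [134.1, -9.0, 61.3], [148.3, -8.7, 71.1]]
top rear 202 [[135.7, -118.9, 66.4], [140.5, -111.9, 68.3], [147.6, 2.6, 70.9], [149.4, 112.4, 73.4], [149.9, 119.2, 75.3]]
side lip 199 [[-131.2, 7.9, 69.3], [-128.0, 20.3, 70.9], [-116.9, 73.6, 72.9], [-81.2, 99.1, 74.3], [-72.8, 104.6, 75.1]]
side +ywall 351 [[-145.8, 112.2, 66.2], [-108.3, 113.1, 67.2], [28.7, 117.1, 72.0], [130.9, 118.7, 73.9], [150.6, 119.5, 75.0]]
side -ywall 192 [[-147.8, -122.0, 66.4], [-117.8, -120.4, 71.2], [46.4, -116.4, 72.5], [138.3, -112.9, 74.0], [151.5, -112.1, 74.8]]
side part 310 [[-129.2, -17.7, 52.2], [-91.9, -16.9, 53.5], [47.0, -11.2, 58.4], [148.7, -9.5, 61.5], [152.0, -7.0, 71.7]]
side rear 333 [[136.4, -120.1, 66.2], [145.1, -103.4, 66.9], [150.2, 14.8, 70.6], [152.1, 110.8, 72.7], [153.1, 118.3, 74.2]]
0 -130.5 -114.8
15 -131.2 -115.0
30 -131.0 -115.4
45 -131.1 -114.9
60 -131.3 -115.2
75 -131.0 -74.6
90 -130.8 -70.2
105 -138.4 -70.2
[[ 0.911  0.412  0.   ]
 [ 0.412 -0.911 -0.   ]
 [-0.     0.    -1.   ]]
[ 507.67201073 -148.96491712  150.        ] [494.02767095 -80.30756506  55.        ]
```

Emit:
jog_arm:
  increments: [0,0,-9.6,0,0,0,0,0,0,-9.6,0,0,0,0,0,0,-9.6,0,0,0,0,0,0,-9.6,0,0,0,0,0,0,-9.6,0,0,0,0,0,0,-9.6,0,0,0,0,0,0,-9.6,0,0,0,0,0,0,-9.7,0,0,0,0,0,0,0,0,0,0,0]

```text
t: 1.98
ee_pos: [257.6, -569.4, 222.7]
orientation: [1.995, 2.427, -0.0]
ft_force: [0.2, 0.0, 0.0]
width: 2.3
grasp_force: 0.0
```

Run:
```python
from h import *
from scipy.spatial.transform import Rotation as T
o=get_obs(); p=toc(o["ee_pos"]); print(o["t"],p,o["width"]); M=T.from_rotvec(o["orientation"]).as_matrix(); print((Rc.T@M).round(3))
print("tool-frame delta to (-168,54,130):",M.T@(tow([-168,54,130])-o["ee_pos"]))
```

```text
1.975 [-533.66725647  381.23301555  222.70576365] 2.2762113929334356
[[ 1.    -0.002 -0.   ]
 [-0.002 -1.    -0.   ]
 [-0.     0.    -1.   ]]
tool-frame delta to (-168,54,130): [366.16700776 326.67845964  92.68901752]
```

Emit:
jog_arm:
  increments: [0,0,0,30.5,27.2,4,0,0,0,0,30.5,27.2,4,0,0,0,0,30.5,27.2,4,0,0,0,0,30.5,27.2,4,0,0,0,0,30.5,27.2,4,0,0,0,0,30.5,27.2,4,0,0,0,0,30.5,27.2,4,0,0,0,0,30.5,27.2,4,0,0,0,0,30.5,27.2,4,0,0,0,0,30.5,27.2,4,0,0,0,0,30.5,27.2,4,0,0,0,0,30.5,27.2,4,0]

```text
t: 3.48
ee_pos: [507.2, -145.7, 174.8]
orientation: [1.998, 2.424, 0.0]
ft_force: [0.4, -0.4, 0.6]
width: 0.4
grasp_force: 0.0
```

```bash
cat > s.py <<'E'
from h import *
o=get_obs(); print(o["t"],toc(o["ee_pos"]).round(1),o["width"],(Rc.T@o["ft_force"]).round(2))
E
python3 s.py
python3 - <<'E'
from h import *
im=get_image("side"); cv2.imwrite("pics/s1.png",cv2.resize(im["pixels"][100:300,200:500],None,fx=2.5,fy=2.5))
E
```

```text
3.475 [-166.7   53.9  174.8] 0.41023710386244566 [-0.51 -0.3   0.56]
```

View pics/s1.png

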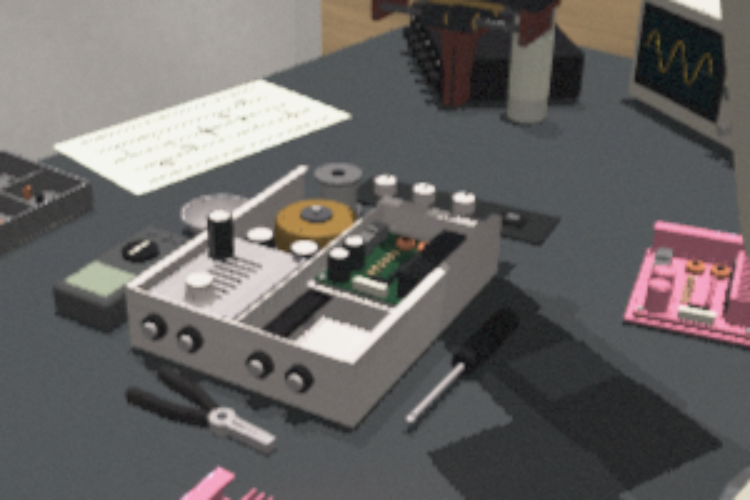

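The side view shows the shut fingers at about (458,100) in the crop, high above the panel and in line with the open end of the bay. Next I lower them to flange height.

Emit:
jog_arm:
  increments: [0,0,0,0,0,25,0,0,0,0,0,0,25,0,0,0,0,0,0,25,0,0,0,0,0,0,25,0,0,0,0,0,0,18,0,0,0,0,0,0,10,0,0,0,0,0,0,0,0,0,0,0,0,0,0,0]

```text
t: 4.53
ee_pos: [507.0, -147.0, 47.3]
orientation: [1.993, 2.427, 0.001]
ft_force: [-0.4, 1.2, 0.6]
width: 0.1
grasp_force: 0.0
```

Emit:
jog_arm:
  increments: [0,0,0,4,0,0,0,0,0,0,4,0,0,0,0,0,0,4,0,0,0,0,0,0,4,0,0,0,0,0,0,3,0,0,0,0,0,0,3,0,0,0,0,0,0,3,0,0,0,0,0,0,3,0,0,0,0,0,0,3,0,0,0,0,0,0,3,0,0,0,0,0,0,3,0,0,0,0,0,0,3,0,0,0]

```text
t: 6.02
ee_pos: [498.6, -107.4, 46.7]
orientation: [1.993, 2.428, -0.0]
ft_force: [1.0, -1.7, -1.7]
width: 0.6
grasp_force: 1.0
```

```bash
python3 s.py
```

```text
6.025 [-127.5   54.8   46.7] 0.6383577791257089 [-1.83 -0.65 -1.66]
```

Emit:
jog_arm:
  increments: [0,0,0,3,0,0,0,0,0,0,3,0,0,0,0,0,0,3,0,0,0,0,0,0,3,0,0,0,0,0,0,3,0,0,0,0,0,0,3,0,0,0,0,0,0,3,0,0,0,0,0,0,3,0,0,0,0,0,0,3,0,0,0,0,0,0,3,0,0,0,0,0,0,3,0,0,0,0,0,0,3,0,0,0]

```text
t: 7.52
ee_pos: [491.6, -72.1, 46.7]
orientation: [1.993, 2.428, 0.0]
ft_force: [0.2, -2.3, -0.4]
width: 0.6
grasp_force: 1.0
```

```bash
cat >> s.py <<'E'
for c in ("top","side"):
    im=get_image(c); cv2.imwrite(f"pics/{c}_{o['t']:.1f}.png",cv2.resize(im["pixels"][120:260,235:400] if c=="top" else im["pixels"][130:280,240:440],None,fx=4,fy=4,interpolation=cv2.INTER_CUBIC))
    P=toc(pts(im)).reshape(-1,3); Q=P[(P[:,2]>60)&(P[:,2]<77)&(P[:,0]<30)&(P[:,0]>-140)]
    for y in (5,12,20,28,80,88,96):
        q=Q[(abs(Q[:,1]-y)<4)]; b=np.histogram(q[:,0],np.arange(-140,31,1))[0]>0
        if len(q): print(c,y,np.sort(q[:,0])[[0,1,2]].round(1),"z",np.median(q[q[:,0]<q[:,0].min()+12][:,2]).round(1))
E
python3 s.py
```

```text
7.525 [-91.5  54.8  46.7] 0.5754774418762334 [-2.29  0.26 -0.35]
top 5 [-44.5 -39.9 -37.1] z 62.2
top 12 [-43.7 -43.4 -41.4] z 61.1
top 20 [-42.6 -40.2 -37.9] z 61.0
top 28 [16.6 17.1 18.9] z 71.9
top 80 [-27.2 -26.9 -26.1] z 72.3
top 88 [-25.7 -25.4 -23.5] z 73.9
top 96 [-19.3 -18.9 -17.2] z 70.7
side 5 [-80.3 -77.3 -75. ] z 72.5
side 12 [-79.6 -76.9 -75.7] z 72.7
side 20 [-78.8 -76.1 -75.6] z 72.3
side 28 [-77.1 -76.  -75.7] z 72.2
side 80 [-78.5 -75.8 -73.6] z 72.4
side 88 [-81.5 -76.4 -76.1] z 72.2
side 96 [-77.1 -76.3 -74.3] z 72.9
```

Emit:
jog_arm:
  increments: [0,0,0,3,0,0,0,0,0,0,3,0,0,0,0,0,0,3,0,0,0,0,0,0,3,0,0,0,0,0,0,3,0,0,0,0,0,0,3,0,0,0,0,0,0,3,0,0,0,0,0,0,3,0,0,0,0,0,0,3,0,0,0,0,0,0,3,0,0,0,0,0,0,3,0,0,0,0,0,0,3,0,0,0]

```text
t: 9.12
ee_pos: [484.5, -36.8, 46.7]
orientation: [1.993, 2.428, 0.0]
ft_force: [1.0, -2.4, 1.5]
width: 0.5
grasp_force: 1.1
```

Emit:
jog_arm:
  increments: [0,0,0,2,0,0,0,0,0,0,2,0,0,0,0,0,0,2,0,0,0,0,0,0,2,0,0,0,0,0,0,1,0,0,0,0,0,0,1,0,0,0,0,0,0,1,0,0,0,0,0,0,1,0,0,0]

```text
t: 10.12
ee_pos: [482.2, -25.2, 46.7]
orientation: [-1.993, -2.428, 0.0]
ft_force: [1.1, -2.5, 1.8]
width: 0.5
grasp_force: 1.2
```

```bash
python3 s.py | grep -v top
```

```text
10.125 [-43.6  54.8  46.7] 0.47367490619230257 [-2.63 -0.65  1.85]Traceback (most recent call last):
  File "s.py", line 8, in <module>
    if len(q): print(c,y,np.sort(q[:,0])[[0,1,2]].round(1),"z",np.median(q[q[:,0]<q[:,0].min()+12][:,2]).round(1))
                         ~~~~~~~~~~~~~~~^^^^^^^^^
IndexError: index 2 is out of bounds for axis 0 with size 2
```

Emit:
jog_arm:
  increments: [0,0,0,1,0,0,0,0,0,0,1,0,0,0,0,0,0,1,0,0,0,0,0,0,1,0,0,0,0,0,0,1,0,0,0,0,0,0,1,0,0,0,0,0,0,1,0,0,0]

```text
t: 11.05
ee_pos: [480.8, -18.3, 46.6]
orientation: [-1.993, -2.428, 0.0]
ft_force: [0.2, -2.0, 0.9]
width: 0.4
grasp_force: 1.1
```

```bash
sed -i 's/\[\[0,1,2\]\]/[:3]/; s/("top","side")/("side",)/' s.py; python3 s.py
```

```text
11.05 [-36.6  54.9  46.6] 0.4185546685383206 [-2.02  0.15  0.92]
side 5 [-23.4 -22.1 -18. ] z 72.4
side 12 [-23.6 -22.8 -22.7] z 72.4
side 20 [-24.1 -22.3 -19.9] z 72.9
side 28 [-25.2 -21.  -20.6] z 72.7
side 80 [-24.1 -23.6 -21.1] z 72.4
side 88 [-23.9 -23.4 -21.5] z 72.7
side 96 [-23.3 -23.2 -21.9] z 72.8
```

Emit:
jog_arm:
  increments: [0,0,0,0.5,0,0,0,0,0,0,0.5,0,0,0,0,0,0,0.5,0,0,0,0,0,0,0.5,0,0,0,0,0,0,0.5,0,0,0]

```text
t: 11.72
ee_pos: [480.2, -15.7, 46.6]
orientation: [-1.993, -2.428, 0.0]
ft_force: [-0.6, -0.0, 0.6]
width: 0.5
grasp_force: 0.0
```

```bash
python3 s.py
```

```text
11.725 [-34.   54.9  46.6] 0.479934515198496 [0.08 0.62 0.62]
side 5 [-21.1 -18.9 -18.6] z 67.4
side 12 [-20.1 -18.9 -18.4] z 67.8
side 20 [-22.3 -21.1 -20.7] z 67.4
side 28 [-21.1 -19.9 -18.5] z 68.6
side 80 [-23.  -19.4 -18.8] z 68.2
side 88 [-20.9 -20.2 -17.5] z 67.7
side 96 [-20.5 -19.3 -17.2] z 68.6
```

The lip dropped 5 mm and the push force went to zero, so the module is in its notches. I back straight out and rise.

Emit:
jog_arm:
  increments: [0,0,0,-2,0,0,0,0,0,0,-8,0,0,0,0,0,0,-20,0,0,0,0,0,0,-20,0,0,0,0,0,0,-20,0,0,0,0,0,0,-20,0,0,0,0,0,0,-20,0,0,0,0,0,0,-20,0,0,0,0,0,0,0,0,-30,0,0,0,0,0,0,-50,0,0,0,0,0,-50,-50,0,0,0,0,-50,0,-30,0]

```text
t: 13.28
ee_pos: [468.5, -199.7, 201.9]
orientation: [-1.988, -2.428, 0.001]
ft_force: [2.1, 0.5, 0.1]
width: 0.1
grasp_force: 0.0
```

Emit:
jog_arm:
  increments: [0,0,0,-50,0,0,0,0,0,0,-50,0,0,0,0,0,0,0,0,0,0,0,0,0,0,0,0,0]

```text
t: 13.78
ee_pos: [490.9, -299.0, 200.4]
orientation: [-1.993, -2.426, -0.0]
ft_force: [-0.2, 0.5, -0.7]
width: 0.3
grasp_force: 0.0
```

```bash
sed -i 's/("side",)/("top","side")/' s.py; python3 s.py
python3 - <<'E'
from h import *
P=toc(pts(get_image("top"))).reshape(-1,3)
for nm,x0,x1 in(("lip",-18,-7),("tray nose",120,127)):
    q=P[(P[:,0]>x0)&(P[:,0]<x1)&(P[:,1]>15)&(P[:,1]<95)]; print(nm,np.median(q[:,2]))
E
```

```text
13.775 [-313.8   99.7  200.4] 0.2968994274894847 [ 0.56  0.11 -0.7 ]
top 5 [-22.5 -20.9 -20.4] z 66.8
top 12 [-22.  -21.7 -21.3] z 67.2
top 20 [-22.3 -20.9 -20.4] z 67.1
top 28 [-21.9 -21.5 -21.1] z 68.3
top 80 [-22.2 -21.7 -20.1] z 67.3
top 88 [-21.3 -20.9 -20.5] z 66.4
top 96 [-22.  -21.6 -21.3] z 66.4
side 5 [-22.9 -20.7 -16.2] z 67.5
side 12 [-22.  -18.7 -16.8] z 67.7
side 20 [-20.7 -20.1 -18.9] z 68.6
side 28 [-23.5 -19.8 -16.8] z 68.0
side 80 [-20.6 -17.9 -17.5] z 68.6
side 88 [-21.6 -19.5 -18.2] z 67.9
side 96 [-22.9 -20.2 -19.8] z 67.7
lip 66.79637126246399
tray nose 35.48551756723555
```

```bash
cp $(ls -t pics/top_*.png|head -1) pics/final.png
```

```text
(no output)
```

View pics/final.png

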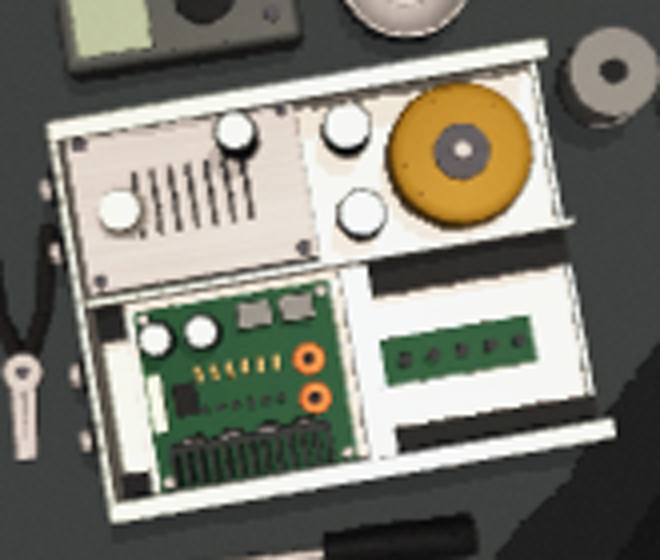

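The final view shows the module seated with its flange at about (360,370) and the bystanders in place. I'll check the nose height against the first picture.

Run:
```python
from h import *
A=toc(np.load("top0.npz")["P"]).reshape(-1,3); B=toc(pts(get_image("top"))).reshape(-1,3)
for l,h in((0,14),(20,60),(60,100),(100,130),(130,140),(140,147)):
    r=[]
    for P,x in((A,-131),(B,-21.5)):
        q=P[(P[:,0]>x+l)&(P[:,0]<x+h)&(P[:,1]>10)&(P[:,1]<100)]; r.append((np.mean(q[:,2]).round(2),np.median(q[:,2]).round(2),len(q)))
    print(l,h,r)
```

```text
0 14 [(np.float64(68.65), np.float64(72.01), 252), (np.float64(67.2), np.float64(67.1), 222)]
20 60 [(np.float64(49.56), np.float64(46.36), 598), (np.float64(44.44), np.float64(41.09), 610)]
60 100 [(np.float64(51.2), np.float64(46.26), 615), (np.float64(46.53), np.float64(41.39), 625)]
100 130 [(np.float64(714.59), np.float64(1014.14), 1508), (np.float64(49.03), np.float64(42.56), 464)]
130 140 [(np.float64(54.1), np.float64(47.84), 156), (np.float64(49.37), np.float64(47.27), 149)]
140 147 [(np.float64(44.69), np.float64(44.24), 102), (np.float64(38.61), np.float64(38.07), 83)]
```

The module dropped evenly by about 5 mm from tail to nose.

```bash
python3 -c "
from workcell import job; print(job.close_job())"
```

```text
the job is handed in; nothing more can be done
None
```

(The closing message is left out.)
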